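Lock the cup cradle on the sloping counter rail with a spring channel nut

TASK

Slide the cup cradle along the sloping slotted rail until it is fully home against the end stop on the left. Then take the spring channel nut (the one with the oblong foot, not the round-footed stud) and fit it in the rail's slot close beside the toe of the cradle, its washer within 20 mm of the toe's end, so that the cradle cannot slide back: press it in lengthwise against its spring, give it a quarter turn so that its grooves catch both lips of the slot, and let go of it there, sprung up square and locked. Leave everything else on the counter where it stands.

Things in the scene. Friction and masses are not known exactly. Their poses are not given: they have to be found in the camera images.
- slot (a point): Middle of the slot's mouth, on the face of an aluminium C-channel 400 mm long, 52 wide, 28 deep, 110 mm above the counter. The face slopes 32 deg (0.56 rad) down towards the robot. Axes: z = out of the face, y = along the rail (level, to the robot's left), x = across it, up the slope. The slot runs along y, 22 mm wide.
- lip (a point): Point on the slot's centre line, 7 mm below the face, level with the inner edges of the two lips (2.5 mm thick, turned inwards to this depth), same axes as the slot. Inside, the channel is 46 mm wide and its floor is 25 mm below the face.
- end_stop (a point): Where the rail face meets the inner face of the dark steel end stop at the rail's +y (left) end, 186 mm from the slot's middle; same axes. The stop is 56 mm wide, 32 mm above the face. At the other end, 159 to 185 mm from the middle, a small fixed hook stands 46 mm above the face.
- riser_back (a point): Middle of the top edge of the grey wall behind the rail, 95 mm above the counter, 75 mm behind the slot horizontally, 390 mm long, 12 mm thick, fixed to the rail.
- cradle (a joint): Sliding cup cradle: distance (m) from fully home against the end stop; 0 = home, growing as it moves towards -y of the slot's axes; at most 0.15. About 2.5 N of friction; it stays where it is left.
- cradle_toe (a point): End (on the -y side) of the cradle's toe, on the rail's centre line, 4 mm above the face; same axes as the slot. The toe is part of a steel base plate that runs 92 mm from here along +y, 50 mm wide, its top 7 mm above the face. With the cradle home this point is at y = +94 mm from the slot's middle.
- cradle_push (a point): Centre of the flat end (facing -y) of the cradle's black block, 34 mm past the toe's end and 22 mm above the face: push here along +y. The block is 46 mm wide, 58 mm long, from 7 to 37 mm above the face; a round cup holder 44 mm across on it reaches 68 mm above the face.
- nut_grip (a point): Spring channel nut, 0.12 kg, standing upright: centre of its black blade, 62 mm above the counter. z = up the stem, x = the nut's long direction. Blade 12 mm thick (x), 30 wide (y), reaching 17 mm above and 23 below this point. Below it a washer 28 mm across, 3 thick, underside 26 mm below this point. The blade stands across the nut.
- nut_foot (a point): Middle of the nut's groove floors, 40 mm below its blade's centre, same axes. Steel oblong 37 mm (x) by 18 (y), from 6 mm below to 3.5 mm above this point, a groove across its top from 8 to 16 mm each side of the middle. Under it a sprung foot plate 30 x 16 mm, underside 23 mm below this point when free, 14 mm travel, 0.8 N per mm.
- nut_washer (a point): Underside of the nut's washer, 26 mm below the blade's centre, same axes. Nut lengthwise in the slot (blade across the rail) and pressed in: this touches the face, spring force about 10 N, and the nut can turn either way about z. Locked: blade along the rail, this 7 mm above the face. In the slot but not locked: about 11 mm above.
- stud_grip (a point): Look-alike that does not fit, standing upright: same black blade and washer, but a round steel foot 48 mm across. Centre of the blade, 63 mm above the counter. Nut and stud may each stand on the left or the right. Leave it alone.
- jug: Steel milk jug, 76 mm across, 85 mm high, with a side handle 59 mm out from its axis; origin at the centre of its underside. Leave it alone.
- tamper: Dark steel coffee tamper, 58 mm across, 88 mm high; origin at the centre of its underside. Leave it alone.
- cups: Stack of upside-down paper cups, 85 mm across, 150 mm high; origin at the centre of its underside. Leave it alone.
- shaker: Glass jar with a steel cap, 60 mm across, 140 mm high; origin at the centre of its underside. Leave it alone.
- saucers: Stack of white saucers, 140 mm across, 41 mm high; origin at the centre of its underside. Leave it alone.
- spoon: Steel spoon lying flat, 140 mm long (along its x), origin under its middle. Leave it alone.
Not all that is in view belongs to the job. Leave any pink or turquoise look-alike of the part that bears nut_grip alone.

How it is judged:
By the outcome, as a careful person would: the job done as asked, in the order asked, and still so for the second after the job is handed in, with the robot touching nothing.
It also fails if it takes over 67 s, if anything falls off the work surface, if the arm or the gripper's body presses on something with over 40 N, if the wrist force passes 120 N, or if a joint passes its speed limit or range.

ROBOT

A 7-joint arm with a two-finger parallel gripper is mounted at the origin on the work surface. World frame = base frame: x ahead of the robot, y to its left, z up, the work surface at z = 0. Lengths are in mm, angles in rad, forces in N, time in s.
With the tool pointing down it reaches from about 350 to 900 mm from the base axis. Payload 8.1 kg.
Tool frame: the origin (TCP) lies at the very end of the fingers, on their centre line; the grasp point (between the pads) lies tcp_to_grasp behind it (tcp_to_grasp is the distance from the TCP to the grasp point, in mm); z points along the fingers, y is the line along which they close (so a half turn about z gives the same grasp; the last joint's range is limited). The gripper opens to 92 mm and grips with 3 to 60 N. Pads are 19 mm wide; open, the fingers measure 130 mm over their backs; the gripper's body (75 mm by 190 mm) begins 47 mm behind the grasp point.
Start: joints at [1.161, 0.434, 0.025, 1.573, -0.012, 1.134, -0.075], TCP at [188.732, -595.837, 226.742] pointing down, gripper open.
Joint ranges: [-2.62, 2.62], [-0.44, 2.09], [-1.27, 1.32], [0.08, 2.57], [-1.32, 4.46], [0.12, 2], [-2.74, 2.74]. Speed limits (rad/s): [2.22, 2.22, 3.01, 3.01, 3.14, 3.14, 3.14].

INTERFACE

Orientations are given as a unit quaternion [x, y, z, w].
In Python, from bench import sense, snapshot, sign_off, find_in, trace, pinpoint, tcp_to_grasp gives the robot as it stands.
- The arm moves only by the tool carry_out, never from a script. Its arguments are lists of equal length, an entry for each row: "linear": the shift along the tool's x, y, z in mm, a list of three; "yaw": the turn about the tool's z in rad. A call has 1 to 10 rows; each row shifts and turns the commanded pose from where the row before left it, along the tool's axes as they then stand; what a row does not reach is not made up. A row lasts 1/8 s, in which the tool goes at most 62.5 mm and 10.7 degrees, less where a joint would pass 70% of its speed; a pose out of reach is approached as far as the arm can. A call with a gripper value outside its range is refused whole. "fingers" is the closure, from 0 (fully open) to 1 (shut), set as the call begins (left out, the last holds). The fingers move at their own pace and stop on an object; "newtons" is the grip in N (left out, the last holds). Time passes only in rows, so rows that do not move let the fingers close. It gives the time, the measured TCP pose, the force, the opening and the grip force at its end, in the units of the state.
- sense(): the state, without advancing time (a new reading comes with each control period).
- snapshot(name): name is "scene" or "top" or "wrist"; returns a dict with "pixels" (420x560x3 uint8, red, green, blue), "depth" (420x560 float32, mm along the optical axis (not along the pixel's ray), 0 where there is no reading), "fov_y" (degrees; the focal length in pixels is half the picture's height over the tangent of half this angle, whatever the lens; pixels are square), "cx", "cy" (the principal point, pixels), "distortion" ([k1, k2, p1, p2, k3] as OpenCV has them; the pictures are not rectified), "rvec" (rotation vector, rad) and "tvec" (3), from world to camera coordinates, as OpenCV has them. Camera axes: x right, y down, z forward; pixel columns grow to the right and rows downward; lengths in mm; the calibration is good to about 2 mm. A picture is of the moment at which its call begins.
- sign_off(): hands the job in; it is judged then, once.
Trained networks look in a picture, given as the dict that the camera call returned (one of the last four; its "shot" number tells which), for a name from the list of things; names that differ only in an ending like _2 or _b are one class to them, and where a whole thing is asked for, a point or a joint stands for the part that bears it (a point fixed in the world has none). Each returns a list of dicts, best first, with "p" (0 to 1); they miss things now and then, are a little off and sometimes report something else, mostly with a low value. They report only what shows in the picture. A call takes as long as a camera call. They do not tell look-alikes from the thing itself.
- find_in(thing, picture): "location" ([x, y, z] in mm, in the coordinates of the camera as it stood for that picture, good to about 4 mm: the middle of the surface that is visible of it).
- trace(thing, picture): "mask" (420x560 bool, what is visible of it).
- pinpoint(thing, picture): "location" ([x, y, z] in mm, in the coordinates of the camera as it stood for that picture, good to about 4 mm: a listed point, or the origin of a listed thing).
The state is a dict: "time": time; "joints": joint angles; "dq": joint speeds; "tau": joint torques, N m; "tool_pos": TCP position; "tcp_rot": TCP orientation; "contact_force": force on the tool from outside, world axes, zero at the start; "wrist_torque": the same for the moment, N m; "width": opening from 0.0 (shut) to 1.0 (fully open); "gripper_force": force on a finger pad.
Only numpy, scipy, OpenCV 4.12 (cv2) and the standard library are available. Lean on these libraries where they do the work, as an engineer would, in place of code of your own. Each camera call takes 0.05 s, during which the arm holds its last target. There are 200 camera calls.

## Working session

There is one attempt and no reset: what is moved stays moved. The work goes in short steps, Python scripts to look and compute and a tool call to move; the robot and the scene stay as the last step left them, time stands still between calls to the robot, and variables do not carry over. Pictures are saved under pics/ and viewed, at most 13 in all, crops included, and the job is handed in when it is done.

Besides the shell and the picture viewer there is one more tool, called after "Emit:" as a command line: name --pt "numbers of a row" for each row, then --argument value for the rest. carry_out: Moves the arm, as the interface text tells. Its arguments: {"type":"object","properties":{"linear":{"type":"array"},"yaw":{"type":"array"},"fingers":{"type":"number"},"newtons":{"type":"number"}},"required":["linear","yaw"]}

```bash
mkdir -p pics; ls; cat > h.py <<'E'
import numpy as np, cv2
from scipy.spatial.transform import Rotation as R
from bench import sense, snapshot, sign_off, find_in, trace, pinpoint, tcp_to_grasp
def w(p,s):
    M=R.from_rotvec(np.ravel(s["rvec"])).as_matrix(); return M.T@(np.array(p)-np.ravel(s["tvec"]))
def proj(P,s):
    f=210/np.tan(np.radians(s["fov_y"])/2); K=np.array([[f,0,s["cx"]],[0,f,s["cy"]],[0,0,1.]])
    return cv2.projectPoints(np.array(P,float).reshape(-1,1,3),np.array(s["rvec"],float),np.array(s["tvec"],float),K,np.array(s["distortion"],float))[0].reshape(-1,2)
def save(n,s,crop=None,k=1):
    im=s["pixels"][:,:,::-1]
    if crop: a,b,c,d=crop; im=im[b:d,a:c]
    cv2.imwrite("pics/"+n+".png",cv2.resize(im,None,fx=k,fy=k))
def st():
    s=sense(); print("t",s["time"],"tcp",np.round(s["tool_pos"],1),"\nR",np.round(R.from_quat(s["tcp_rot"]).as_matrix(),3).tolist(),"F",np.round(s["contact_force"],1),"w",s["width"],"gf",s["gripper_force"],"q",np.round(s["joints"],2)); return s
E
cat > a.py <<'E'
from h import *
st(); print(tcp_to_grasp)
for c in ("scene","top"):
    s=snapshot(c); save(c,s,k=1.4)
    for n in "slot end_stop riser_back cradle_toe cradle_push nut_grip nut_foot stud_grip jug tamper cups shaker saucers spoon".split():
        for r in pinpoint(n,s)[:4]:
            if r["p"]>.2: P=w(r["location"],s); print(c,n,round(r["p"],2),np.round(P),np.round(proj(P,s)[0]*1.4))
E
python3 a.py
```

```text
pics
t 0.0 tcp [ 188.5 -595.3  225.9] 
R [[0.953, 0.302, -0.001], [0.302, -0.953, 0.001], [-0.0, -0.002, -1.0]] F [1.4 0.5 0.3] w 0.9979891729486599 gf 0.0 q [ 1.16  0.44  0.02  1.57 -0.01  1.13 -0.08]
18.8
scene slot 0.59 [607. -17. 108.] [331. 304.]
scene riser_back 0.67 [688. -28.  94.] [295. 337.]
scene cradle_toe 0.61 [602. -52. 110.] [315. 294.]
scene cradle_push 0.92 [598. -16. 127.] [335. 291.]
scene cradle_push 0.42 [473. 232.  64.] [510. 332.]
scene nut_grip 0.82 [537. 288.  65.] [528. 369.]
scene nut_grip 0.54 [400. 204.  65.] [511. 302.]
scene nut_foot 0.78 [540. 288.  24.] [523. 389.]
scene nut_foot 0.7 [472. 228.  24.] [505. 350.]
scene nut_foot 0.62 [401. 201.  19.] [506. 322.]
scene nut_foot 0.25 [606. -16. 105.] [333. 305.]
scene stud_grip 0.69 [ 446. -256.   66.] [279. 234.]
scene jug 0.66 [400.  20.  -3.] [414. 297.]
scene tamper 0.7 [ 339. -317.    4.] [290. 227.]
scene tamper 0.66 [ 352. -160.    0.] [348. 253.]
scene tamper 0.56 [687. -29.  95.] [295. 336.]
scene cups 0.78 [ 505. -399.   -3.] [208. 256.]
scene cups 0.55 [603. -53. 110.] [314. 294.]
scene shaker 
[... 467 characters left out ...]
top cradle_push 0.75 [597. -18. 129.] [383. 230.]
top nut_grip 0.75 [527. 284.  64.] [216. 276.]
top nut_grip 0.59 [402. 197.  63.] [262. 345.]
top nut_grip 0.5 [467. 231.  60.] [245. 309.]
top nut_foot 0.7 [405. 202.  19.] [264. 345.]
top nut_foot 0.43 [536. 285.  18.] [222. 275.]
top stud_grip 0.76 [ 442. -258.   60.] [516. 323.]
top stud_grip 0.36 [593. -56. 108.] [404. 235.]
top jug 0.86 [397.  20.   4.] [362. 350.]
top jug 0.54 [ 349. -171.   -3.] [464. 376.]
top tamper 0.62 [ 339. -320.   -4.] [543. 380.]
top cups 0.74 [ 504. -404.    0.] [584. 294.]
top shaker 0.75 [525. 397.  -1.] [167. 283.]
top saucers 0.91 [282. 360.  -0.] [181. 411.]
top spoon 0.55 [ 345. -166.   -4.] [462. 377.]
```

View pics/scene.png

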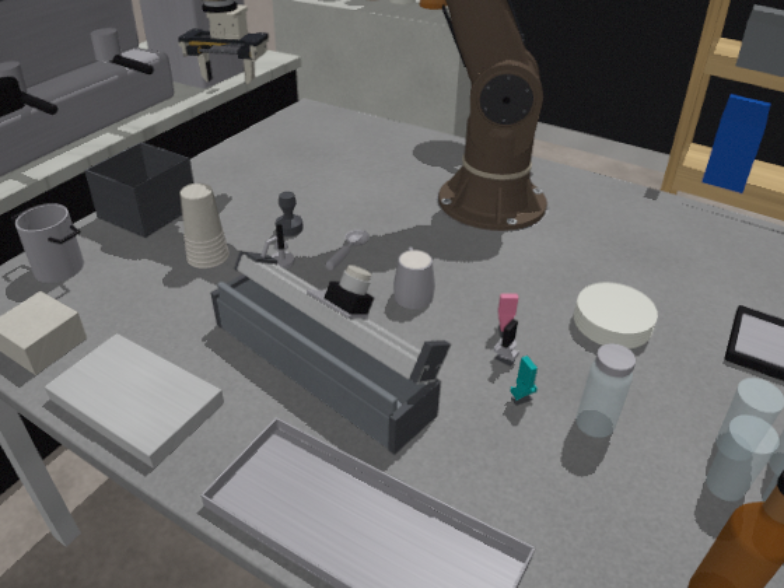

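View pics/top.png

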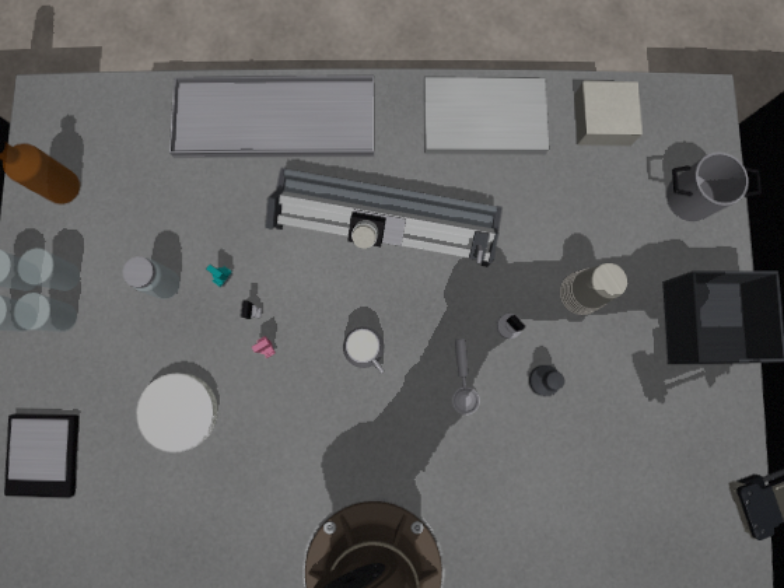

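Candidates for the nut in the top picture: black blade at (250,309), pink (263,347) and turquoise (217,274) decoys, and the round-footed stud (512,325). By the description it's (250,309). I'll measure the rail from depth and check that choice in a crop.

```bash
cat > b.py <<'E'
from h import *
s=snapshot("top")
f=210/np.tan(np.radians(s["fov_y"])/2); K=np.array([[f,0,s["cx"]],[0,f,s["cy"]],[0,0,1.]])
v,u=np.mgrid[:420,:560]
n=cv2.undistortPoints(np.stack([u,v],-1).reshape(-1,1,2).astype(float),K,np.array(s["distortion"],float)).reshape(-1,2)
d=s["depth"].ravel(); C=np.c_[n*d[:,None],d]
M=R.from_rotvec(np.ravel(s["rvec"])).as_matrix(); W=(C-np.ravel(s["tvec"]))@M
W=W[d>0]
def line(m,t):
    P=W[m]; 
    for _ in range(5):
        c=P.mean(0); a=np.linalg.svd((P-c)[:,:2],full_matrices=False)[2][0]; a*=np.sign(a[1])
        nn=np.array([a[1],-a[0]]); o=(P-c)[:,:2]@nn; k=abs(o)<15; P=P[k]
    al=(P-c)[:,:2]@a; al2=(P[:,:2]-c[:2])@a; print(t,len(P),"c",c.round(1),"dir",a.round(4),"ext",np.percentile(al2,[0,1,99,100]).round(1))
    return c,a
yl=W[:,0]-(682+.175*(W[:,1]+25))
c,a=line((abs(yl)<25)&(abs(W[:,1]+25)<250)&(abs(W[:,2]-95)<4),"riser")
nn=np.array([a[1],-a[0]]); mid=c[:2]
X=(W[:,:2]-mid)@nn; Y=(W[:,:2]-mid)@a
for yy in (-150,-120,-90,60,90,120): # cross profiles
    m=(abs(Y-yy)<12)&(X<-30)&(X>-125)&(W[:,2]>60)
    x=X[m]; z=W[m,2]; bins=np.arange(-120,-30,6); print(yy,[(int(b),int(np.median(z[abs(x-b)<3]))) for b in bins if (abs(x-b)<3).sum()>2])
# heights along rail: end stop
m=(X>-110)&(X<-40); 
for b in range(-215,215,6):
    k=m&(abs(Y-b)<3); 
    if k.sum()>3: print(b,int(np.percentile(W[k,2],97)),end="; ")
save("nutcrop",s,(130,170,220,270),6); 
sc=snapshot("scene"); save("nutscene",sc,(320,190,420,300),5)
np.save("riser.npy",np.r_[c,a])
E
python3 b.py
```

```text
riser 614 c [679.3 -29.4  93.9] dir [0.1808 0.9835] ext [-194.1 -189.1  190.9  195.3]
-150 [(-96, 97), (-90, 99), (-84, 102), (-78, 98), (-72, 80), (-66, 86), (-60, 114), (-54, 121), (-48, 115), (-42, 107), (-36, 98)]
-120 [(-96, 96), (-90, 98), (-84, 100), (-78, 80), (-72, 81), (-66, 86), (-60, 116), (-54, 122), (-48, 115), (-42, 106), (-36, 100)]
-90 [(-96, 96), (-90, 98), (-84, 101), (-78, 82), (-72, 80), (-66, 87), (-60, 115), (-54, 120), (-48, 115), (-42, 106), (-36, 99)]
60 [(-114, 128), (-108, 129), (-102, 136), (-96, 98), (-90, 100), (-84, 103), (-78, 148), (-72, 82), (-66, 86), (-60, 116), (-54, 121), (-48, 114), (-42, 105)]
90 [(-96, 96), (-90, 98), (-84, 101), (-78, 94), (-72, 82), (-66, 85), (-60, 114), (-54, 121), (-48, 116), (-42, 104)]
120 [(-96, 97), (-90, 99), (-84, 101), (-78, 81), (-72, 81), (-66, 86), (-60, 115), (-54, 121), (-48, 114), (-42, 105), (-36, 99)]
-215 2; -209 71; -203 116; -197 124; -191 122; -185 125; -179 131; -173 143; -167 136; -161 125; -155 121; -149 121; -143 121; -137 121; -131 121; -125 122; -119 122; -113 121; -107 121; -101 121; -95 120; -89 122; -83 120; -77 121; -71 123; -65 122; -59 122; -53 120; -47 121; -41 121; -35 128; -29 124; -23 126; -17 127; -11 127; -5 149; 1 154; 7 168; 13 174; 19 174; 25 175; 31 176; 37 174; 43 167; 49 151; 55 148; 61 121; 67 121; 73 122; 79 122; 85 120; 91 122; 97 122; 103 121; 109 123; 115 121; 121 119; 127 122; 133 121; 139 121; 145 120; 151 121; 157 123; 163 122; 169 121; 175 121; 181 121; 187 146; 193 151; 199 148; 205 12; 211 3;
```

View pics/nutscene.png

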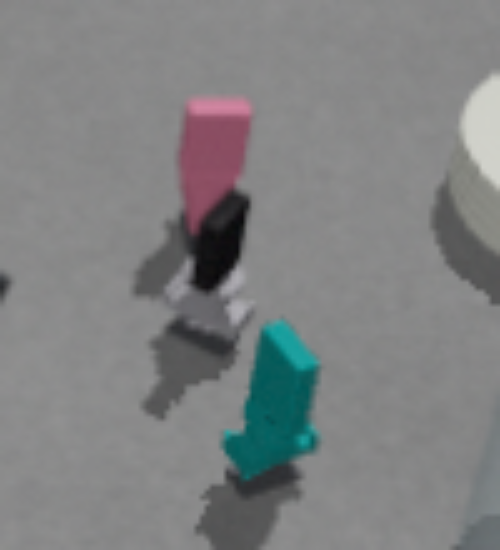

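Crop confirms it: the black blade at (215,270) has an oblong notched foot. Pink (215,160) and turquoise (270,410) are decoys. Next I'll move to the cradle.

Emit:
carry_out --pt "0 0 0" --pt "0 0 0" --pt "0 0 0" --pt "21 -43 0" --pt "21 -43 0" --pt "21 -43 0" --pt "21 -43 0" --pt "21 -43 0" --pt "21 -43 0" --pt "21 -43 0" --yaw '[0.163,0.163,0.163,0,0,0,0,0,0,0]' --fingers 1 --newtons 20

```text
time: 2.85
tool_pos: [388.7, -325.2, 227.0]
tcp_rot: [0.996, -0.091, 0.0, 0.0]
contact_force: [-0.4, -0.3, 1.0]
width: 0.008
gripper_force: 0.0
```

Emit:
carry_out --pt "21 -43 0" --pt "21 -43 0" --pt "21 -43 0" --pt "21 -43 0" --pt "21 -43 0" --pt "21 -43 0" --pt "0 0 0" --yaw '[0,0,0,0,0,0,0]'

```text
time: 3.72
tool_pos: [560.4, -91.0, 226.6]
tcp_rot: [0.996, -0.088, 0.0, -0.001]
contact_force: [-0.0, -0.6, -0.1]
width: 0.009
gripper_force: 0.0
```

```bash
cat >> h.py <<'E'
A=np.array([.1808,.9835,0]); N=np.array([.9835,-.1808,0]); S=np.array([605.5,-15.8,110])
def rail(p): d=np.array(p)-S; return np.round([d@N,d@A,d[2]],1)  # horizontal up-slope, along, vertical
E
cat > c.py <<'E'
from h import *
s=st(); print(rail(s["tool_pos"]))
s=snapshot("wrist"); save("w1",s)
for n in "slot end_stop riser_back cradle_toe cradle_push".split():
    for r in pinpoint(n,s)[:2]:
        if r["p"]>.2: P=w(r["location"],s); print(n,round(r["p"],2),np.round(P),rail(P),np.round(proj(P,s)[0]))
E
python3 c.py
```

```text
t 3.725 tcp [560.4 -91.  226.6] 
R [[0.985, -0.175, 0.001], [-0.175, -0.985, 0.002], [0.001, -0.002, -1.0]] F [-0.  -0.6 -0.1] w 0.009174436738694109 gf 0.0 q [ 0.17  0.35 -0.14  1.71  0.05  1.09 -1.73]
[-30.7 -82.1 116.6]
slot 0.92 [608. -16. 111.] [2.1 0.4 0.8] [161. 166.]
riser_back 0.84 [682. -29.  90.] [ 77.4   1.  -19.6] [161.  58.]
cradle_push 0.71 [596. -14. 133.] [-9.9  0.5 23.5] [153. 188.]
```

Emit:
carry_out --pt "9 -18 0" --pt "10 -19 30" --pt "0 0 40" --pt "0 0 20" --pt "0 0 14" --pt "0 -15 0" --pt "0 -10 0" --yaw '[0.005,0,0,0,0,0,0]'

```text
time: 4.9
tool_pos: [589.7, -36.1, 123.7]
tcp_rot: [0.996, -0.093, 0.001, -0.001]
contact_force: [-0.2, 1.1, -0.8]
width: 0.002
gripper_force: 0.0
```

```bash
python3 c.py
```

```text
t 4.9 tcp [589.7 -36.1 123.7] 
R [[0.983, -0.185, 0.002], [-0.185, -0.983, 0.001], [0.002, -0.001, -1.0]] F [-0.2  1.1 -0.8] w 0.0017769425823848729 gf 0.0 q [ 0.07  0.49 -0.14  1.77  0.08  0.89 -1.86]
[-11.8 -22.8  13.7]
slot 0.7 [607. -17. 111.] [ 1.2 -1.1  0.8] [229. 237.]
riser_back 0.79 [683. -28.  94.] [ 78.2   2.1 -16.5] [221.  68.]
cradle_toe 0.69 [602. -53. 114.] [  3.  -36.9   4.2] [306. 235.]
```

Emit:
carry_out --pt "0 -8 0" --pt "0 -15 0" --pt "0 -15 0" --pt "0 -15 0" --pt "0 -15 0" --pt "0 -15 0" --pt "0 -15 0" --pt "0 -12 0" --pt "0 -6 0" --pt "0 -4 0" --yaw '[0,0,0,0,0,0,0,0,0,0]'

```text
time: 6.45
tool_pos: [610.8, 79.9, 122.5]
tcp_rot: [0.996, -0.094, -0.0, 0.0]
contact_force: [-2.4, -2.7, 1.4]
width: 0.001
gripper_force: 1.4
```

Emit:
carry_out --pt "0 -3 0" --pt "0 -2 0" --pt "0 -2 0" --pt "0 -2 0" --yaw '[0,0,0,0]'

```text
time: 6.95
tool_pos: [612.5, 88.5, 122.6]
tcp_rot: [0.996, -0.094, -0.0, 0.0]
contact_force: [-2.6, -2.4, 0.5]
width: 0.003
gripper_force: 1.3
```

```bash
python3 c.py
```

```text
t 6.95 tcp [612.5  88.5 122.6] 
R [[0.982, -0.186, -0.0], [-0.186, -0.982, -0.0], [-0.0, 0.0, -1.0]] F [-2.6 -2.4  0.5] w 0.003439438589756222 gf 1.3499405203037895 q [-0.13  0.53 -0.15  1.7   0.09  0.92 -2.07]
[-12.  103.9  12.6]
slot 0.91 [609. -17. 107.] [ 4.  -0.1 -2.7] [496. 228.]
end_stop 0.79 [644. 165. 110.] [  4.8 185.1   0.3] [101. 230.]
riser_back 0.86 [683. -29.  92.] [ 78.2   0.6 -18.2] [499.  64.]
cradle_toe 0.62 [624.  72. 109.] [ 2.2 89.6 -0.5] [305. 234.]
```

Emit:
carry_out --pt "0 -2 0" --pt "0 -2 0" --pt "0 -1.5 0" --pt "0 0 0" --yaw '[0,0,0,0]'

```text
time: 7.75
tool_pos: [613.8, 94.3, 122.7]
tcp_rot: [0.996, -0.093, 0.0, -0.0]
contact_force: [-0.2, -1.0, -0.1]
width: 0.008
gripper_force: 0.7
```

Emit:
carry_out --pt "0 -1.5 0" --pt "0 -1.5 0" --pt "0 0 0" --yaw '[0,0,0]'

```text
time: 8.12
tool_pos: [613.9, 94.9, 122.7]
tcp_rot: [0.996, -0.094, -0.0, 0.001]
contact_force: [-3.9, -7.3, 1.8]
width: 0.005
gripper_force: 4.0
```

Emit:
carry_out --pt "0 5 -15" --pt "0 0 -50" --pt "0 0 -45" --pt "-40 -25 0" --pt "-42 -27 0" --pt "-42 -27 0" --pt "-42 -27 0" --pt "0 0 0" --yaw '[0,0,0,0,0,0,0,0]' --fingers 0.4

```text
time: 9.12
tool_pos: [467.2, 231.5, 234.2]
tcp_rot: [0.996, -0.09, 0.0, -0.002]
contact_force: [-0.3, -0.1, 0.2]
width: 0.598
gripper_force: 0.0
```

```bash
cat > d.py <<'E'
from h import *
import sys
st()
s=snapshot("wrist"); save(sys.argv[1],s)
for n in "nut_grip nut_foot nut_washer".split():
    for r in pinpoint(n,s)[:4]:
        if r["p"]>.2: P=w(r["location"],s); print(n,round(r["p"],2),np.round(P),np.round(proj(P,s)[0]))
E
python3 d.py w2
```

```text
t 9.125 tcp [467.2 231.5 234.2] 
R [[0.984, -0.179, 0.001], [-0.179, -0.984, 0.003], [0.0, -0.003, -1.0]] F [-0.3 -0.1  0.2] w 0.5981417668881803 gf 0.0 q [-0.37  0.27 -0.24  1.8   0.07  1.07 -2.38]
nut_grip 0.88 [536. 291.  63.] [192. 130.]
nut_grip 0.62 [404. 198.  66.] [324. 257.]
nut_foot 0.81 [408. 198.  22.] [318. 238.]
nut_foot 0.65 [541. 288.  22.] [203. 123.]
nut_foot 0.62 [472. 227.  24.] [280. 183.]
nut_washer 0.88 [408. 198.  39.] [320. 243.]
nut_washer 0.7 [538. 287.  36.] [202. 126.]
nut_washer 0.69 [470. 232.  34.] [275. 187.]
```

View pics/w2.png

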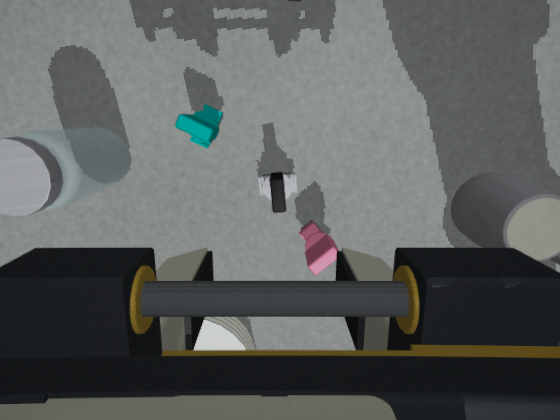

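The wrist view shows the nut's black blade at (278,192) with its foot spanning (262–297,184), so the blade is almost along tool x and the closing direction already fits. Turquoise is at (200,126) and pink at (318,248). I'll refine the position from depth.

```bash
cat >> h.py <<'E'
def cloud(s):
    f=210/np.tan(np.radians(s["fov_y"])/2); K=np.array([[f,0,s["cx"]],[0,f,s["cy"]],[0,0,1.]])
    v,u=np.mgrid[:420,:560]
    n=cv2.undistortPoints(np.stack([u,v],-1).reshape(-1,1,2).astype(float),K,np.array(s["distortion"],float)).reshape(-1,2)
    d=s["depth"].ravel(); M=R.from_rotvec(np.ravel(s["rvec"])).as_matrix(); W=(np.c_[n*d[:,None],d]-np.ravel(s["tvec"]))@M
    return W.reshape(420,560,3), s["depth"]>0
E
python3 - <<'E'
from h import *
s=snapshot("wrist"); W,ok=cloud(s)
near=ok&(np.hypot(W[...,0]-470,W[...,1]-230)<35)
for lo,hi in ((74,86),(15,32),(32,40)):
    P=W[near&(W[...,2]>lo)&(W[...,2]<hi)]
    r=cv2.minAreaRect(P[:,:2].astype(np.float32)); print(lo,len(P),P.mean(0).round(1),r)
E
```

```text
74 475 [470.5 228.8  77.4] ((469.9127502441406, 228.85960388183594), (11.887795448303223, 30.24462890625), 84.57706451416016)
15 214 [471.7 228.1  22. ] ((469.91827392578125, 228.76101684570312), (36.9326171875, 18.19136619567871), 84.2983627319336)
32 277 [470.3 227.6  37.6] ((471.92669677734375, 228.567626953125), (27.351001739501953, 25.64146614074707), 84.92315673828125)
```

Emit:
carry_out --pt "0 0 0" --pt "3 2 40" --pt "0 0 50" --pt "0 0 50" --pt "0 0 28" --pt "0 0 15" --pt "0 0 0" --yaw '[-0.084,0,0,0,0,0,0]'

```text
time: 10.25
tool_pos: [472.9, 224.3, 49.3]
tcp_rot: [0.999, -0.052, -0.0, 0.0]
contact_force: [0.1, -0.4, 0.1]
width: 0.601
gripper_force: 0.0
```

Emit:
carry_out --pt "0 0 0" --pt "0 0 0" --pt "0 0 0" --pt "0 0 0" --pt "0 0 0" --yaw '[0,0,0,0,0]' --fingers 1 --newtons 15

```text
time: 10.88
tool_pos: [472.9, 225.0, 49.9]
tcp_rot: [0.999, -0.052, 0.0, -0.0]
contact_force: [0.2, 0.7, 0.3]
width: 0.132
gripper_force: 15.0
```

Emit:
carry_out --pt "0 0 -20" --pt "0 0 -50" --pt "0 0 -60" --pt "0 40 -20" --pt "0 45 0" --pt "0 45 0" --pt "0 35 0" --pt "50 0 0" --pt "50 0 0" --pt "50 0 0" --yaw '[0,0,0,0,0,0.078,0,0,0,0]'

```text
time: 12.12
tool_pos: [601.8, 33.5, 199.6]
tcp_rot: [0.996, -0.091, -0.0, 0.0]
contact_force: [-0.2, 0.6, -1.1]
width: 0.128
gripper_force: 15.0
```

```bash
cat > e.py <<'E'
from h import *
s=st(); print("rail",rail(s["tool_pos"]))
E
python3 e.py
```

```text
t 12.125 tcp [601.8  33.5 199.6] 
R [[0.984, -0.18, -0.0], [-0.18, -0.984, -0.0], [-0.0, 0.0, -1.0]] F [-0.2  0.6 -1.1] w 0.1279245273175601 gf 15.000179260969162 q [-0.06  0.43 -0.12  1.66  0.06  1.06 -1.95]
rail [-12.6  47.8  89.6]
```

Emit:
carry_out --pt "40 0 0" --pt "45 0 0" --pt "33 0 0" --pt "0 0 40" --pt "0 0 38" --pt "0 0 0" --yaw '[0,0,0,0,0,0]'

```text
time: 12.88
tool_pos: [714.2, 12.6, 118.0]
tcp_rot: [0.996, -0.09, -0.003, 0.001]
contact_force: [-0.4, -0.7, -0.7]
width: 0.126
gripper_force: 15.0
```

```bash
cat >> e.py <<'E'
for cam in ("wrist","scene"):
    s=snapshot(cam); g={}
    if cam=="wrist": save("we",s)
    for n in "nut_grip nut_foot nut_washer slot riser_back cradle_toe".split():
        for r in pinpoint(n,s)[:3]:
            P=w(r["location"],s); 
            if r["p"]>.3 and abs(rail(P)[1])<150: print(cam,n,round(r["p"],2),rail(P),np.round(proj(P,s)[0]))
E
python3 e.py
```

```text
t 12.875 tcp [714.2  12.6 118. ] 
R [[0.984, -0.18, -0.007], [-0.18, -0.984, -0.001], [-0.007, 0.002, -1.0]] F [-0.4 -0.7 -0.7] w 0.1262834716707611 gf 14.99965488910675 q [-0.03  0.68 -0.1   1.43  0.07  1.04 -1.9 ]
rail [101.8  47.6   8. ]
wrist nut_grip 0.61 [99.7 46.8 19.7] [277. 289.]
wrist nut_foot 0.69 [ 99.5  46.5 -15.8] [277. 258.]
wrist nut_washer 0.92 [ 95.8  47.9 -10.2] [275. 270.]
wrist riser_back 0.37 [ 99.1  48.3 -20.2] [274. 256.]
scene nut_grip 0.75 [100.4  52.   25.6] [219. 241.]
scene nut_grip 0.58 [ -8.4 127.9  17.4] [285. 234.]
scene nut_foot 0.76 [101.8  48.4 -12. ] [219. 254.]
scene nut_washer 0.66 [96.8 49.7 -0.5] [221. 249.]
scene riser_back 0.72 [ 80.9   2.7 -12.7] [211. 239.]
scene cradle_toe 0.69 [ 4.4 98.4  3.4] [270. 236.]
```

Emit:
carry_out --pt "-3 0 -5" --pt "-4 0 0" --pt "-4 0 0" --pt "-4 0 0" --pt "-4 0 0" --pt "-4 0 0" --pt "-4 0 0" --pt "-4 0 0" --pt "-3 0 0" --pt "0 0 0" --yaw '[0,0,0,0,0,0,0,0,0,0]' --newtons 8

```text
time: 14.82
tool_pos: [682.7, 18.9, 126.6]
tcp_rot: [0.996, -0.091, -0.0, 0.0]
contact_force: [0.8, -0.2, -1.2]
width: 0.131
gripper_force: 8.0
```

```bash
python3 e.py; python3 - <<'E'
from h import *
s=snapshot("scene"); save("piv",s,(160,180,310,300),5)
E
```

```text
t 14.825 tcp [682.7  18.9 126.6] 
R [[0.984, -0.18, -0.001], [-0.18, -0.984, -0.0], [-0.001, 0.0, -1.0]] F [ 0.8 -0.2 -1.2] w 0.13129977550309577 gf 7.999964654445648 q [-0.04  0.62 -0.1   1.52  0.07  1.01 -1.92]
rail [69.6 48.1 16.6]
wrist nut_grip 0.61 [68.8 48.2 25. ] [275. 283.]
wrist nut_foot 0.78 [93.  48.8 -6.2] [274. 210.]
wrist nut_washer 0.96 [83.4 50.1  3. ] [271. 235.]
wrist riser_back 0.92 [ 79.    0.8 -19.2] [364. 230.]
scene nut_grip 0.81 [71.7 54.  27. ] [231. 234.]
scene nut_foot 0.78 [91.5 47.  -7. ] [222. 250.]
scene nut_washer 0.58 [80.2 47.4  4.7] [226. 243.]
scene riser_back 0.76 [ 79.3   0.4 -15.3] [211. 239.]
scene cradle_toe 0.7 [ 7.  93.5  1.9] [267. 236.]
```

View pics/piv.png

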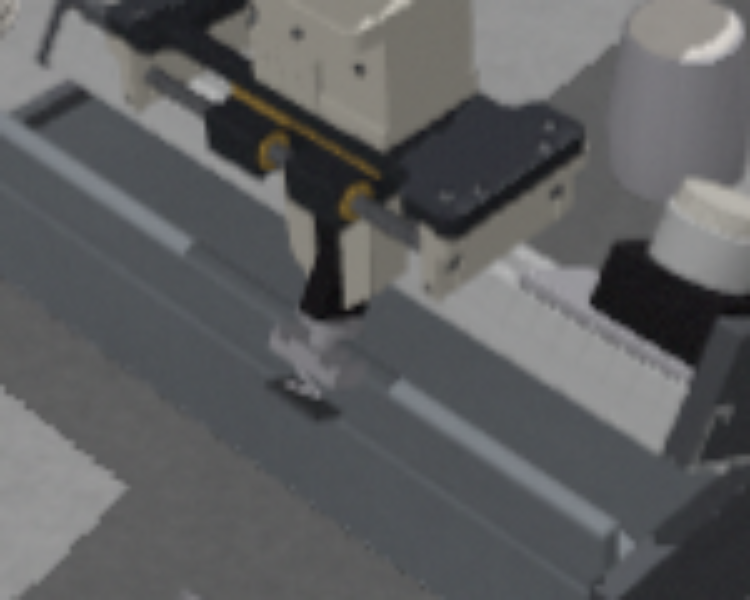

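The picture shows the nut at (310,360) tilted in the grip, leaning over the riser with its foot behind it. I'll measure the tilt from depth.

```bash
cat > t.py <<'E'
from h import *
s0=sense(); t=rail(s0["tool_pos"])
s=snapshot("wrist"); W,ok=cloud(s); D=W-S; X=D@N; Y=D@A; Z=D[...,2]
m=ok&(abs(Y-t[1])<16)&(X>t[0]-30)&(X<t[0]+50)&(Z>t[2]-60)&(Z<t[2]+40)
print("tcp",t)
for y in (-12,-9,-6,-3,0,3,6,9,12):
    k=m&(abs(Y-t[1]-y)<1.2); o=np.argsort(-Z[k]); x=X[k][o]-t[0]; z=Z[k][o]-t[2]
    print(y,[(round(float(a),1),round(float(b),1)) for a,b in zip(x[::3],z[::3])][:26])
E
python3 t.py
```

```text
tcp [70.1 48.2 16.7]
-12 [(11.7, 26.6), (12.2, 24.9), (12.0, 22.7), (11.8, 21.2), (12.0, 20.5), (12.2, 20.0), (12.2, 19.1), (11.9, 18.4), (12.0, 17.5), (11.7, 16.7), (11.7, 15.8), (12.0, 15.3), (11.8, 15.0), (11.9, 14.0), (11.8, 13.9), (11.8, 12.7), (11.7, 12.4), (12.1, 12.3), (12.1, 11.2), (12.0, 10.9), (11.8, 10.5), (11.9, 9.4), (12.2, 9.0), (12.1, 8.8), (12.1, 7.5), (11.9, 7.0)]
-9 [(12.0, 33.6), (11.9, 33.2), (11.8, 33.0), (11.6, 32.7), (12.1, 32.1), (11.6, 31.8), (11.9, 31.6), (12.1, 31.3), (12.2, 30.5), (11.7, 30.2), (11.9, 29.8), (11.8, 29.5), (10.1, 29.3), (12.0, 29.1), (10.3, 28.9), (12.3, 28.2), (11.5, 28.0), (12.2, 27.7), (11.9, 27.2), (11.7, 26.7), (12.1, 26.6), (12.3, 26.3), (11.9, 25.3), (11.8, 25.1), (11.9, 24.3), (12.0, 23.7)]
-6 [(-7.0, 36.1), (-8.0, 35.8), (-7.7, 35.6), (-5.1, 35.4), (-5.8, 34.9), (-5.2, 34.5), (-2.2, 34.1), (10.7, 29.8), (10.2, 29.6), (10.3, 28.8), (10.1, 28.5), (10.3, 28.0), (10.5, 27.5), (10.7, 27.1), (-6.8, 26.9), (-7.8, 26.4), (-8.5, 26.1), (10.4, 25.6), (9.0, 25.1), (8.1, 24.9), (10.3, 24.4), (10.6, 24.2), (10.6, 24.1), (10.1, 23.9), (-8.5, 23
[... 1482 characters left out ...]
.1, 32.9), (11.7, 32.1), (11.9, 31.6), (10.9, 31.2), (12.2, 30.6), (10.4, 30.1), (11.7, 29.4), (10.4, 29.2), (12.1, 28.6), (11.6, 28.3), (11.9, 28.1), (10.2, 27.8), (11.1, 27.3), (11.8, 27.0), (12.4, 26.6), (12.2, 25.9), (11.7, 25.9), (11.9, 25.4), (12.0, 24.6), (10.2, 24.2), (10.5, 23.9), (11.8, 23.2), (10.4, 22.8), (12.0, 22.6)]
12 [(12.0, 33.5), (11.4, 30.6), (11.8, 28.8), (12.2, 27.8), (12.1, 26.7), (12.3, 25.4), (11.3, 24.0), (11.6, 23.7), (11.5, 22.4), (11.7, 21.9), (11.9, 21.4), (12.1, 21.0), (11.9, 20.3), (12.0, 19.6), (11.7, 19.0), (11.5, 18.5), (11.9, 18.4), (11.7, 17.9), (12.4, 17.5), (11.7, 16.9), (11.5, 16.4), (12.1, 15.7), (11.5, 15.2), (11.8, 14.9), (11.9, 14.1), (11.8, 13.8)]
```

```bash
cat > t.py <<'E'
from h import *
def tilt():
    t=rail(sense()["tool_pos"]); s=snapshot("wrist"); W,ok=cloud(s); D=W-S; X=D@N-t[0]; Y=D@A-t[1]; Z=D[...,2]-t[2]
    m=ok&(abs(Y)<4.5)&(X>5)&(X<30)&(Z>-3)&(Z<24); P=np.c_[X[m],Z[m]]
    vx,vz,x0,z0=cv2.fitLine(P.astype(np.float32),cv2.DIST_HUBER,0,.01,.01).ravel()
    al=np.degrees(np.arctan2(abs(vx),abs(vz))); print("tcp",t,"n",len(P),"tilt",al,"edge x at z=18.8:",x0+(18.8-z0)*vx/vz,"resid",np.std((P[:,0]-x0)*vz-(P[:,1]-z0)*vx))
    for lo,hi in ((-60,-25),(-25,-12),(-12,-3)):
        k=ok&(abs(Y)<20)&(X>-5)&(X<50)&(Z>lo)&(Z<hi)&(Z+t[2]>-8)
        if k.any(): print(lo,k.sum(),"x",X[k].min().round(1),X[k].max().round(1),"z",Z[k].min().round(1),"y",Y[k].min().round(1),Y[k].max().round(1),np.median(Y[k]).round(1))
tilt()
E
python3 t.py
```

```text
tcp [70.2 48.1 16.7] n 1195 tilt 28.670294 edge x at z=18.8: 13.316108 resid 0.45031634393518344
-25 1634 x 5.7 31.2 z -24.7 y -18.0 19.0 0.2
-12 856 x 7.7 26.0 z -12.0 y -13.3 14.3 0.1
```

Emit:
carry_out --pt "-2 0 0" --pt "-1 0 0" --pt "0 0 0" --yaw '[0,0,0]'

```text
time: 16.05
tool_pos: [680.6, 19.3, 127.0]
tcp_rot: [0.996, -0.091, 0.0, 0.0]
contact_force: [1.9, 0.4, -1.1]
width: 0.13
gripper_force: 8.0
```

```bash
python3 t.py
```

```text
tcp [67.5 48.1 17. ] n 1229 tilt 30.265608 edge x at z=18.8: 13.607807 resid 0.4834490666212431
-25 1918 x 5.7 32.5 z -25.0 y -18.1 19.0 0.2
-12 867 x 8.3 26.6 z -12.0 y -13.3 14.3 0.3
```

Emit:
carry_out --pt "-1.5 0 0" --pt "-1 0 0" --pt "0 0 0" --yaw '[0,0,0]'

```text
time: 16.48
tool_pos: [677.6, 19.9, 126.7]
tcp_rot: [0.996, -0.09, -0.0, 0.0]
contact_force: [1.7, -0.8, -0.9]
width: 0.127
gripper_force: 8.0
```

Emit:
carry_out --pt "0 0 0" --pt "5 0 -10" --pt "0 0 -30" --pt "0 0 0" --yaw '[0,0,0,0]' --newtons 45

```text
time: 16.98
tool_pos: [684.3, 19.3, 169.5]
tcp_rot: [0.996, -0.091, 0.002, -0.0]
contact_force: [0.9, 0.3, -1.5]
width: 0.125
gripper_force: 45.0
```

```bash
python3 t.py
```

```text
tcp [71.2 48.8 59.5] n 1311 tilt 33.18602 edge x at z=18.8: 13.95373 resid 0.5232112685960955
-60 1448 x 14.3 43.6 z -43.5 y -18.0 18.9 0.2
-25 2164 x 5.2 34.9 z -25.0 y -18.2 19.0 0.4
-12 823 x 10.2 28.0 z -12.0 y -13.4 14.2 1.0
```

Emit:
carry_out --pt "0 0 -35" --pt "-40 -10 0" --pt "-40 -12 0" --pt "-31 0 0" --pt "0 0 38" --pt "0 0 0" --yaw '[0,0,0,0,0,0]'

```text
time: 17.77
tool_pos: [574.8, 60.1, 161.0]
tcp_rot: [0.996, -0.09, -0.003, 0.001]
contact_force: [-0.6, 0.1, -1.4]
width: 0.13
gripper_force: 45.0
```

```bash
cat > u.py <<'E'
from h import *
s0=sense(); t=rail(s0["tool_pos"]); print("tcp",t,np.round(s0["contact_force"],1))
s=snapshot("wrist"); save("w5",s); W,ok=cloud(s); D=W-S; X=D@N; Y=D@A; Z=D[...,2]
c,sn=np.cos(.5585),np.sin(.5585); a=X*c+Z*sn; n=-X*sn+Z*c  # across, normal
for y0,y1 in ((-40,0),(0,30),(30,45)):
    k=ok&(Y>y0)&(Y<y1)&(abs(a)<40)&(n>-60)&(n<30)
    f=k&(abs(n)<3.5)&(abs(a)<26); 
    if f.sum()<50: print(y0,"few"); continue
    h=np.histogram(a[f],np.arange(-30,30.1,1))[0]; print(y0,y1,"n up",np.median(n[f&(a>12)]),"n lo",np.median(n[f&(a<-12)])); print(h.tolist())
E
python3 u.py; python3 t.py
```

```text
tcp [-43.9  69.1  51. ] [-0.6  0.1 -1.4]
-40 0 n up -2.2331492518596097 n lo -2.416684943577123
[0, 0, 0, 0, 0, 1, 59, 87, 83, 88, 79, 98, 92, 76, 86, 93, 88, 81, 100, 83, 99, 91, 9, 0, 0, 0, 0, 0, 0, 0, 0, 0, 0, 0, 0, 0, 0, 0, 0, 0, 0, 0, 2, 82, 106, 127, 131, 126, 123, 125, 135, 136, 140, 123, 137, 142, 0, 0, 0, 0]
0 30 n up -2.3527428617486987 n lo -2.20974012351736
[0, 0, 0, 0, 0, 4, 48, 68, 64, 64, 65, 52, 76, 66, 56, 74, 68, 64, 69, 65, 90, 66, 0, 0, 0, 0, 0, 0, 0, 0, 0, 0, 0, 0, 0, 0, 0, 0, 0, 0, 0, 0, 1, 53, 81, 94, 95, 99, 95, 83, 94, 105, 91, 92, 118, 93, 0, 0, 0, 0]
30 45 n up -2.4007435004570894 n lo -2.1798237823956317
[0, 0, 0, 0, 0, 2, 23, 31, 28, 28, 34, 39, 32, 25, 42, 26, 36, 39, 26, 39, 39, 33, 0, 0, 0, 0, 0, 0, 0, 0, 0, 0, 0, 0, 0, 0, 0, 0, 0, 0, 0, 0, 1, 32, 42, 45, 52, 45, 41, 50, 46, 46, 45, 61, 50, 50, 0, 0, 0, 0]
tcp [-42.5  69.6  52.6] n 1299 tilt 32.84333 edge x at z=18.8: 14.073051 resid 0.5256360442742765
-60 1498 x 14.3 43.4 z -60.0 y -19.7 19.7 0.1
-25 2153 x 5.2 34.8 z -25.0 y -18.1 18.9 0.6
-12 841 x 9.3 28.1 z -11.9 y -13.4 14.2 -0.7
```

View pics/w5.png

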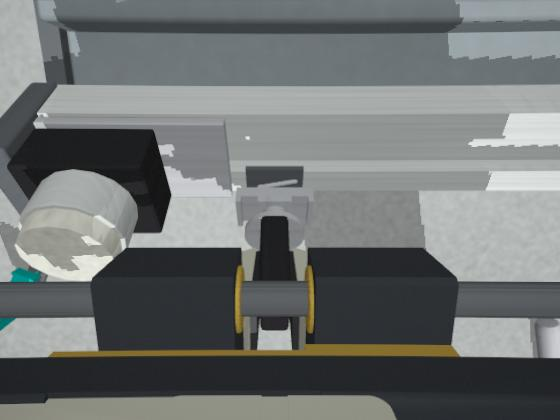

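The view shows the toe end at x≈228 with the cradle home, and the nut foot at (275,205) lengthwise to the slot but about 2.5 mm too far down the slope. I'll correct that and start inserting along the normal.

Emit:
carry_out --pt "2 0 -1" --pt "4 0 6" --pt "4 0 6" --pt "2.5 0 4" --pt "0 0 0" --pt "0 0 0" --yaw '[0,0,0,0,0,0]'

```text
time: 18.62
tool_pos: [589.8, 58.4, 148.7]
tcp_rot: [0.996, -0.09, -0.0, 0.0]
contact_force: [0.2, 0.1, -2.1]
width: 0.126
gripper_force: 45.0
```

```bash
cat >> t.py <<'E'
t=rail(sense()["tool_pos"]); g=t+[0,0,18.8]; print("G a",g[0]*.848+g[2]*.53,"h",-g[0]*.53+g[2]*.848, np.round(sense()["contact_force"],1))
E
python3 t.py; python3 u.py | tail -2
```

```text
tcp [-28.9  70.2  38.7] n 1295 tilt 32.982796 edge x at z=18.8: 14.041973 resid 0.5154465854658774
-60 2460 x 14.3 50.0 z -43.5 y -20.0 20.0 0.2
-25 2153 x 5.3 34.8 z -25.0 y -18.1 19.0 0.2
-12 826 x 9.7 28.0 z -12.0 y -13.4 14.2 1.1
G a 6.020800000000001 h 64.1618 [-0.3 -0.8 -2. ]
30 45 n up -2.1284398485653675 n lo -2.1973483261076847
[0, 0, 0, 0, 0, 3, 16, 35, 34, 26, 24, 41, 32, 33, 35, 30, 35, 35, 29, 38, 46, 27, 0, 0, 0, 0, 0, 0, 0, 0, 0, 0, 0, 0, 0, 0, 0, 0, 0, 0, 0, 0, 7, 28, 46, 56, 37, 52, 47, 49, 40, 56, 51, 41, 57, 54, 0, 0, 0, 0]
```

Emit:
carry_out --pt "-0.8 0 0.5" --pt "3 0 5" --pt "3 0 5" --pt "3.5 0 5.3" --pt "0 0 0" --pt "0 0 0" --yaw '[0,0,0,0,0,0]'

```text
time: 19.48
tool_pos: [598.4, 56.8, 132.9]
tcp_rot: [0.996, -0.091, -0.0, 0.0]
contact_force: [0.8, -0.1, -0.5]
width: 0.131
gripper_force: 45.0
```

```bash
python3 t.py
```

```text
tcp [-20.2  70.1  22.9] n 1303 tilt 33.175114 edge x at z=18.8: 13.939711 resid 0.5220569358147205
-60 279 x 9.9 23.5 z -30.8 y -20.0 19.9 9.3
-25 3966 x 5.1 50.0 z -25.0 y -19.9 20.0 0.2
-12 1741 x 9.8 47.6 z -12.0 y -19.9 20.0 0.3
G a 5.109199999999998 h 46.099399999999996 [ 0.5  0.4 -1.9]
```

Emit:
carry_out --pt "2 0 3.2" --pt "2 0 3.2" --pt "1.5 0 2.4" --pt "0.5 0 0.8" --pt "0 0 0" --yaw '[0,0,0,0,0]'

```text
time: 20.15
tool_pos: [604.6, 55.9, 123.8]
tcp_rot: [0.996, -0.091, 0.0, -0.0]
contact_force: [-1.6, 0.0, 6.6]
width: 0.128
gripper_force: 45.0
```

```bash
python3 t.py
```

```text
tcp [-13.9  70.3  13.8] n 1297 tilt 32.739468 edge x at z=18.8: 14.079205 resid 0.5302135920635087
-25 1335 x 3.4 50.0 z -21.8 y -20.0 20.0 -0.2
-12 3794 x 9.3 46.7 z -12.0 y -20.0 20.0 -0.2
G a 5.490800000000002 h 35.0118 [-2.5  1.2  6.6]
```

Emit:
carry_out --pt "0.8 0 1.3" --pt "0.5 0 0.8" --pt "0.5 0 0.8" --pt "0 0 0" --yaw '[0,0,0,0]'

```text
time: 20.7
tool_pos: [606.0, 55.6, 121.7]
tcp_rot: [0.996, -0.09, 0.0, -0.0]
contact_force: [-7.0, 0.7, 15.7]
width: 0.125
gripper_force: 45.0
```

```bash
python3 t.py
```

```text
tcp [-12.5  70.3  11.7] n 1314 tilt 32.908413 edge x at z=18.8: 14.060718 resid 0.5460590261639758
-25 1253 x 3.5 50.0 z -19.7 y -20.0 20.0 -0.2
-12 3069 x 9.9 46.7 z -12.0 y -20.0 20.0 -0.1
G a 5.649799999999999 h 32.436 [-6.6 -0.1 15.5]
```

Emit:
carry_out --pt "0.5 2 0" --pt "0.2 2 0" --pt "0 2 0" --pt "0 0 0" --yaw '[-0.145,-0.145,-0.145,0]' --newtons 30

```text
time: 21.25
tool_pos: [604.8, 48.9, 121.3]
tcp_rot: [0.992, 0.127, -0.001, 0.0]
contact_force: [-11.9, -0.6, 17.0]
width: 0.127
gripper_force: 30.0
```

```bash
cat > v.py <<'E'
from h import *
import sys
s0=st(); print(rail(s0["tool_pos"]))
s=snapshot("wrist"); save(sys.argv[1],s)
for n in "nut_grip nut_washer nut_foot cradle_toe".split():
    for r in pinpoint(n,s)[:1]: P=w(r["location"],s); print(n,round(r["p"],2),rail(P),np.round(proj(P,s)[0]))
E
python3 v.py w6
```

```text
t 21.25 tcp [604.8  48.9 121.3] 
R [[0.968, 0.253, -0.003], [0.253, -0.968, -0.001], [-0.003, -0.0, -1.0]] F [-11.9  -0.6  17. ] w 0.12673685371383467 gf 30.017769634723663 q [-0.01  0.52 -0.23  1.72  0.15  0.92 -1.62]
[-12.4  63.5  11.3]
nut_grip 0.69 [  7.8  73.3 -10.3] [274. 213.]
nut_washer 0.88 [ 1.3 74.8  3.2] [265. 232.]
nut_foot 0.9 [10.3 70.7 -8.1] [281. 212.]
cradle_toe 0.66 [ 3.3 94.5  2.7] [227. 210.]
```

View pics/w6.png

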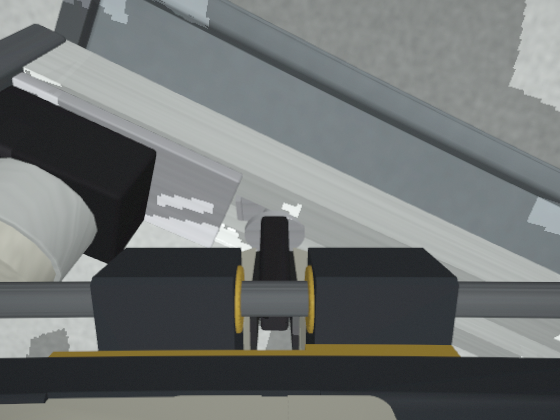

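Emit:
carry_out --pt "-0.5 1.5 0" --pt "-0.5 1.5 0" --pt "0 0 0" --yaw '[-0.1,-0.1,0]' --newtons 20

```text
time: 21.88
tool_pos: [605.3, 47.5, 121.0]
tcp_rot: [0.974, 0.226, -0.001, -0.001]
contact_force: [-8.1, 3.1, 11.1]
width: 0.143
gripper_force: 20.2
```

Emit:
carry_out --pt "0 0 0" --pt "0 0 0" --pt "0 0 -3" --yaw '[0,0,0]' --fingers 0.65

```text
time: 22.25
tool_pos: [606.3, 46.5, 123.0]
tcp_rot: [0.974, 0.225, -0.0, -0.0]
contact_force: [-0.6, 4.1, -2.9]
width: 0.341
gripper_force: 1.6
```

```bash
python3 v.py w7
```

```text
t 22.25 tcp [606.3  46.5 123. ] 
R [[0.899, 0.439, -0.0], [0.439, -0.899, 0.0], [-0.0, -0.001, -1.0]] F [-0.6  4.1 -2.9] w 0.34107012836644107 gf 1.631369775859639 q [ 0.03  0.53 -0.28  1.72  0.18  0.92 -1.44]
[-10.4  61.4  13. ]
nut_grip 0.56 [-13.   64.   23.3] [265. 285.]
nut_washer 0.6 [ 8.1 72.8 -6. ] [278. 216.]
nut_foot 0.57 [ 7.5 72.6 -8.8] [277. 216.]
cradle_toe 0.69 [ 1.4 96.9  4.5] [226. 203.]
```

View pics/w7.png

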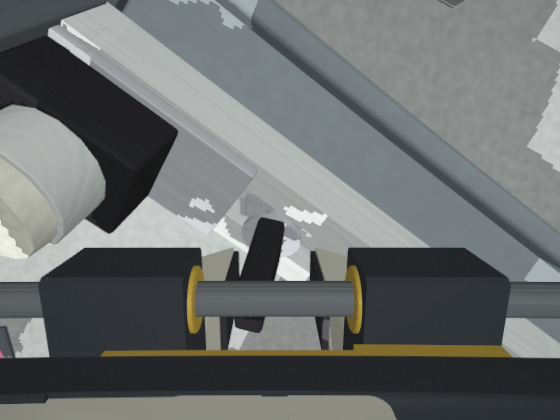

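The nut stays in the slot with its blade standing up at (260,275) after the fingers opened, so it is caught under the lips at about 35°. I'll back off along the normal, turn the tool further, and regrip only the blade's top.

Emit:
carry_out --pt "-6 -4 -12" --pt "-6 -4 -12" --pt "-5 -4 -12" --pt "0 0 0" --pt "0 0 0" --pt "0 0 0" --yaw '[0,0,0,-0.175,-0.175,0]' --fingers 0.55

```text
time: 23.25
tool_pos: [585.9, 49.1, 160.2]
tcp_rot: [0.921, 0.39, 0.0, 0.0]
contact_force: [-0.1, -0.1, -0.3]
width: 0.449
gripper_force: 0.0
```

```bash
cat > x.py <<'E'
from h import *
s0=sense(); t=rail(s0["tool_pos"]); q=R.from_quat(s0["tcp_rot"]).as_matrix(); print("tcp",t,"turn",np.degrees(np.arctan2(q[1,0],q[0,0]))+10.4,"F",np.round(s0["contact_force"],1),"w",s0["width"],"q7",round(s0["joints"][6],2))
def blade(cam,save_=None):
    s=snapshot(cam); W,ok=cloud(s); D=W-S; X=D@N; Y=D@A; Z=D[...,2]; c,sn=.848,.53; a=X*c+Z*sn; n=-X*sn+Z*c
    dark=s["pixels"].max(2)<45
    k=ok&dark&(abs(a-1)<25)&(n>12)&(n<60)&(Y>45)&(Y<95)
    if cam=="wrist": r=s["depth"]; 
    top=np.percentile(n[k],98) if k.any() else 0; kk=k&(n>top-5)
    if kk.sum()>20: print(cam,"top n",round(float(top),1),kk.sum(),"rect(a,Y)",cv2.minAreaRect(np.c_[a[kk],Y[kk]].astype(np.float32)))
    return s
for cam in ("wrist","top","scene"):
    s=blade(cam)
    if cam=="wrist": save("wx",s)
E
python3 x.py
```

```text
tcp [-31.   60.3  50.2] turn 56.36350880433175 F [-0.1 -0.1 -0.3] w 0.4490469326006486 q7 -1.13
wrist top n 54.0 115 rect(a,Y) ((20.934246063232422, 51.75543975830078), (14.67241382598877, 5.266448974609375), 51.71449661254883)
scene top n 45.5 25 rect(a,Y) ((1.2905073165893555, 74.39867401123047), (28.181461334228516, 10.804309844970703), 22.952924728393555)
```

View pics/wx.png

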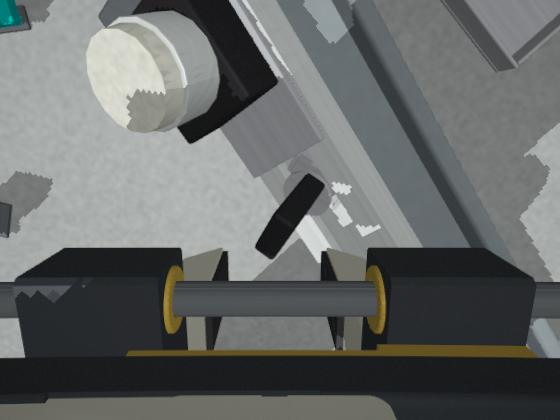

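The view shows the nut in the slot with its blade at (290,215) and washer right beside the toe. Measured turn is about 23°, center Y≈74. I'll regrip the blade's top at about 46° and turn it.

Emit:
carry_out --pt "0 0 0" --pt "8 -1 0" --pt "9 -1.5 0" --pt "0 0 10" --pt "0 0 10" --pt "0 0 0" --yaw '[0.17,0,0,0,0,0]'

```text
time: 24.15
tool_pos: [597.1, 61.1, 137.9]
tcp_rot: [0.95, 0.312, -0.001, -0.0]
contact_force: [0.2, -0.3, 0.1]
width: 0.451
gripper_force: 0.0
```

Emit:
carry_out --pt "0 0 0" --pt "0 0 0" --pt "0 0 0" --pt "0 0 0" --yaw '[0,0,0,0]' --fingers 1 --newtons 8

```text
time: 24.65
tool_pos: [598.9, 60.8, 139.9]
tcp_rot: [0.95, 0.311, 0.001, 0.0]
contact_force: [3.8, -1.3, 0.3]
width: 0.172
gripper_force: 7.5
```

```bash
python3 x.py
```

```text
tcp [-20.4  74.2  29.9] turn 46.65232991388971 F [ 3.8 -1.3  0.3] w 0.17222784936296973 q7 -1.3
wrist top n 54.2 125 rect(a,Y) ((16.092432022094727, 82.60249328613281), (9.773414611816406, 23.431678771972656), 71.07662963867188)
```

Emit:
carry_out --pt "0 0 0" --pt "0 0 0" --pt "0 0 0" --pt "0 0 0" --pt "0 0 0" --pt "0 0 0" --yaw '[-0.15,-0.15,-0.15,-0.15,-0.15,0]' --newtons 8

```text
time: 25.55
tool_pos: [597.9, 62.0, 139.6]
tcp_rot: [0.77, 0.638, 0.0, -0.0]
contact_force: [-0.8, 0.7, 2.9]
width: 0.183
gripper_force: 8.1
```

```bash
python3 x.py
```

```text
tcp [-21.5  75.2  29.6] turn 89.64534685209964 F [-0.8  0.7  2.9] w 0.18257587460179298 q7 -0.65
wrist top n 56.4 129 rect(a,Y) ((9.570124626159668, 76.96914672851562), (17.670860290527344, 27.21823501586914), 88.98460388183594)
```

Emit:
carry_out --pt "0 0 0" --pt "0 0 0" --pt "0 -7 -12" --pt "0 -10 -20" --pt "0 -10 -20" --pt "0 0 0" --yaw '[0,0,0,0,0,0]' --fingers 0.5

```text
time: 26.45
tool_pos: [571.9, 67.4, 194.4]
tcp_rot: [0.77, 0.638, 0.002, 0.001]
contact_force: [-0.1, -0.0, -0.4]
width: 0.5
gripper_force: 0.0
```

```bash
python3 x.py
```

```text
tcp [-48.   75.7  84.4] turn 89.71753062842534 F [-0.1 -0.  -0.4] w 0.49953263751944116 q7 -0.64
wrist top n 48.6 1018 rect(a,Y) ((0.6524548530578613, 77.45903015136719), (29.204343795776367, 12.019460678100586), 87.20578002929688)
scene top n 48.6 42 rect(a,Y) ((1.70660400390625, 79.95826721191406), (27.536283493041992, 11.006664276123047), 88.16465759277344)
```

View pics/wx.png

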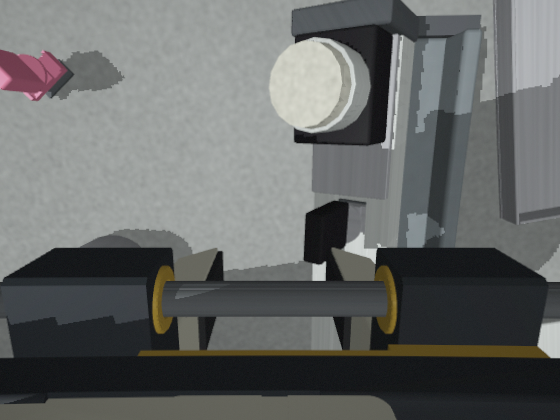

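The view shows the blade at (325,232) lying along the rail beside the toe, 3 mm higher than before, so it looks locked. I'll back off and check that it is upright and that the cradle is home.

Emit:
carry_out --pt "-20 0 -20" --pt "-30 0 -20" --pt "-30 0 -20" --pt "0 0 0" --pt "0 0 0" --yaw '[0,0,0,0,0]'

```text
time: 27.22
tool_pos: [556.5, -11.6, 250.7]
tcp_rot: [0.77, 0.638, -0.0, -0.001]
contact_force: [-0.2, -1.0, -0.7]
width: 0.501
gripper_force: 0.0
```

```bash
cat > y.py <<'E'
from h import *
print(rail(sense()["tool_pos"]),sense()["time"])
for cam in ("wrist","scene","top"):
    s=snapshot(cam); W,ok=cloud(s); D=W-S; X=D@N; Y=D@A; Z=D[...,2]; a=X*.848+Z*.53; n=-X*.53+Z*.848
    if cam!="top": save("y"+cam,s,None if cam=="wrist" else (180,150,330,290),1 if cam=="wrist" else 4)
    k=ok&(s["pixels"].max(2)<60)&(abs(a-1)<25)&(n>8)&(n<60)&(Y>50)&(Y<105)
    for lo in range(8,52,6):
        kk=k&(n>=lo)&(n<lo+6)
        if kk.sum()>8: print(cam,lo,kk.sum(),"a",np.percentile(a[kk],[2,98]).round(1),"Y",np.percentile(Y[kk],[2,98]).round(1))
    f=ok&(abs(a+16)<4)&(n>1)&(n<9)&(Y>84)&(Y<125)
    if f.any(): print(cam,"toe Y min",np.percentile(Y[f],[1,3,10]).round(1))
    b=ok&(abs(a)<15)&(n>25)&(n<37)&(Y>110)&(Y<200)
    if b.any(): print("block Y min",np.percentile(Y[b],1).round(1))
    ww=ok&(abs(a)<16)&(n>3)&(n<12)&(Y>55)&(Y<92)&(s["pixels"].max(2)>70)
    if ww.sum()>10: print("washer top n",np.percentile(n[ww],[10,50,90]).round(1),"Y",np.percentile(Y[ww],[2,98]).round(1),"a",np.percentile(a[ww],[2,98]).round(1))
    fc=ok&(n>-5)&(n<3)&(abs(a-18)<5)&(Y>30)&(Y<80); print("face n",np.median(n[fc]) if fc.any() else None)
E
python3 y.py
```

```text
[-49.   -4.7 140.7] 27.225
wrist 8 72 a [4.7 6.4] Y [62.7 90.8]
wrist 14 148 a [4.8 6.5] Y [63.1 90.5]
wrist 20 154 a [4.9 6.6] Y [63.1 90.6]
wrist 26 167 a [4.5 6.5] Y [62.5 90.8]
wrist 32 165 a [4.7 6.5] Y [63.2 90.4]
wrist 38 191 a [4.9 6.4] Y [63.  90.5]
wrist 44 802 a [-4.9  6.2] Y [63.2 90.6]
wrist toe Y min [97.  97.5 99.7]
block Y min 128.0
washer top n [6.5 7.6 8.8] Y [65.2 88.1] a [ 4.8 13.6]
face n -2.3054816590371536
scene 8 20 a [-0.1  8.1] Y [65.3 92.6]
scene 14 37 a [0.6 8. ] Y [65.  93.2]
scene 20 40 a [-1.8  7.9] Y [64.3 93. ]
scene 26 40 a [-1.2  7.1] Y [66.1 92.8]
scene 32 40 a [-2.2  6.9] Y [63.2 93.4]
scene 38 40 a [-3.6  8.4] Y [64.3 92.8]
scene 44 41 a [-4.7  6.4] Y [66.4 93.5]
scene toe Y min [97.6 97.7 98.1]
block Y min 131.2
washer top n [5.7 8.3 9.6] Y [66.4 90.9] a [-5.7 15.4]
face n -1.7539548690932611
top 26 11 a [2.3 5.1] Y [65.1 88.7]
top 32 10 a [2.1 4.4] Y [66.1 87.4]
top 44 42 a [-6.3  4.4] Y [63.3 87.9]
top 50 17 a [-5.7  3.7] Y [60.9 88.4]
top toe Y min [ 98.   98.2 100.3]
block Y min 127.6
washer top n [ 5.3  8.8 10.8] Y [70.4 88.9] a [ 2.4 11.4]
face n -1.9719223628066493
```

View pics/ywrist.png

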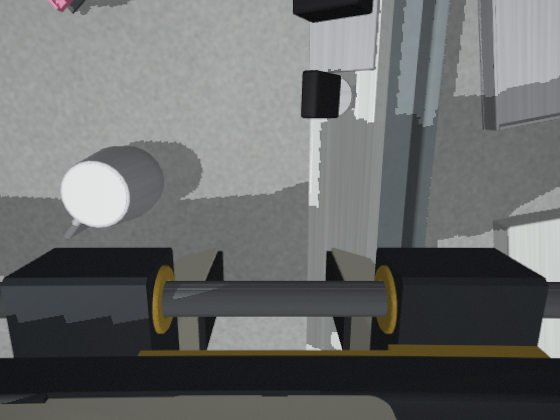

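The picture shows the nut upright at (320,95) with its blade along the rail, beside the toe end at about (340,70). The measurements agree: it is square, the washer is 7 mm above the face, and the block is at 128 mm (home).

```bash
python3 -c "
from bench import sign_off
print(sign_off())"
```

```text
the job is handed in; nothing more can be done
None
```

The job is handed in: the cradle is home against the end stop, and the spring channel nut sits upright and locked in the slot with its washer about 4 mm from the toe; no verdict came back. It took about 27 of the 67 s, and I moved nothing else on the counter.

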